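Unload the gasket bonding jig

ROBOT

A 6-joint arm with a two-finger parallel gripper is mounted at the origin on a cart in front of the work surface, level with it; the furniture and walls round the work are solid. World frame = base frame: x ahead of the robot, y to its left, z up, the work surface at z = 0. Lengths are in m, angles in degrees, forces in N, time in s.
With the tool pointing down it reaches from about 0.275 to 0.825 m from the base axis. Payload 4.9 kg.
Tool frame: the origin (TCP) lies at the very end of the fingers, on their centre line; the grasp point (between the pads) lies 19 mm behind it; z points along the fingers, y is the line along which they close (so a half turn about z gives the same grasp; the last joint's range is limited). The gripper opens to 85 mm and grips with 20 to 120 N. Pads are 22 mm wide; open, the fingers measure 114 mm over their backs; the gripper's body (76 mm by 85 mm) begins 54 mm behind the grasp point. The pads swing forward as they close: fully open they stand 13 mm farther back than shut.
Start: joints at [55.565, 18.69, -11.035, 60.275, 0, 82.311], TCP at [0.248, 0.491, 0.231] pointing down, gripper open.
Joint ranges: [-152.03, 152.03], [-55.5, 102.48], [-74.3, 77.21], [-110.64, 120.58], [-84.22, 78.4], [-180, 180]. Speed limits (degrees/s): [147.25, 147.25, 180, 180, 180, 180].

INTERFACE

Orientations are given as a 3x3 rotation matrix whose columns are the frame's x, y, z axes.
In Python, from plant import robot gives the robot as it stands.
- The arm moves only by the shell command python3 -m inch 'ROWS' [OPENING] [FORCE]. ROWS is text: rows parted by semicolons, each of 6 numbers parted by spaces: the shift along the world's x, y, z in m, then the turn, a rotation vector about the world's x, y, z in rad. In form: x y z ax ay az; .... A call has exactly 10 rows; each row shifts and turns the commanded pose from where the row before left it; what a row does not reach is not made up. A row lasts 1/10 s, in which the tool goes at most 50 mm and 8.59 degrees, less where a joint would pass 70% of its speed; a pose out of reach is approached as far as the arm can. A call with a gripper value outside its range is refused whole. OPENING is the finger opening in m, from 0 to 0.0854, set as the call begins (- or left out, the last holds). The fingers move at their own pace and stop on an object; FORCE is the grip in N (left out, the last holds). Time passes only in rows, so rows that do not move let the fingers close, or fill a call up. It gives the time, the measured TCP pose, the force, the opening and the grip force at its end, in the units of the state.
- robot.read_state(): the state, without advancing time (a new reading comes with each control period).
- robot.capture(name): name is "scene" or "top"; returns a dict with "pixels" (400x640x3 uint8, red, green, blue), "vertical_fov" (degrees; the focal length in pixels is half the picture's height over the tangent of half this angle, whatever the lens; pixels are square), "cx", "cy" (the principal point, pixels), "eye" and "rotation" of the camera in the world. Camera axes: x right, y down, z forward; pixel columns grow to the right and rows downward; lengths in m; the calibration is good to about 2 mm. A picture is of the moment at which its call begins. There is no depth.
- robot.sign_off(): hands the job in; it is judged then, once.
The state is a dict: "time_s": time; "joint_pos": joint angles; "qd": joint speeds; "tau": joint torques, N m; "ee_pos": TCP position; "tcp_rot": TCP orientation; "ft_force": force on the tool from outside, world axes, zero at the start; "torque": the same for the moment, N m; "grip_width": finger opening in m; "finger_force": force on a finger pad.
Only numpy, scipy, OpenCV 4.12 (cv2) and the standard library are available. Lean on these libraries where they do the work, as an engineer would, in place of code of your own. Each camera call takes 0.05 s, during which the arm holds its last target. There are 200 camera calls.

TASK

The gasket on the junction box lid has cured under its stack of weights: take the stack apart, put each weight flat into its own fitted cup, and then seat the lid squarely and fully on the open junction box. Keep every piece upright, set it down gently instead of dropping it, and do not disturb the flux tin or the roll of black tape.

Things in the scene. Friction and masses are not known exactly. Their poses are not given: they have to be found in the camera images.
- weight_small: small round steel weight, a flat disc 32 mm across and 18 mm high, about 0.11 kg; at the start on top of the stack, on the medium weight. Origin: centre of the underside, z up. Central boss on top 18 mm across, 4 mm high; recess in the underside 22 mm across, 5 mm deep, loose over the boss of what is below: lift straight up. Grip across the diameter.
- weight_medium: medium round steel weight, a flat disc 43 mm across and 20 mm high, about 0.22 kg; at the start between the small and the large weight. Origin: centre of the underside, z up. Central boss on top 18 mm across, 4 mm high; recess in the underside 22 mm across, 5 mm deep, loose over the boss of what is below: lift straight up. Grip across the diameter.
- weight_large: large round steel weight, a flat disc 58 mm across and 22 mm high, about 0.45 kg; at the start at the bottom of the stack, directly on the lid. Origin: centre of the underside, z up. Central boss on top 18 mm across, 4 mm high; recess in the underside 22 mm across, 5 mm deep, loose over the boss of what is below: lift straight up. Grip across the diameter.
- lid: oblong grey lid with gasket, 60 (x) x 116 (y) x 12 mm, 0.18 kg. Origin: centre of its gasket face, z up. Plug 38 x 94 mm stands down 5 mm below the origin; boss 18 mm across, 4 mm high on top. Starts under the weights on a fixed jig: plate 80 x 140 x 6 mm with a white frame 56 x 112 mm, top 18 mm above the bench, round the plug (4 mm play). Grip across the 60 mm; goes on the box either way round.
- junction_box: open grey junction box, fixed to the bench, 56 mm (x) by 112 mm (y) and 42 mm high, 148 mm long over the two black cable glands on its ends. Origin: centre of the underside; the rim is 42 mm above it. Its mouth is 46 x 102 mm and takes the lid's plug with 4 mm play all round.
- cup_small: round black cup with a grey felt floor, fixed to the bench, the fitted place of the small weight: 50 mm outside, 12 mm high, pocket 40 mm across (4 mm play round the 32 mm weight), its floor 4 mm above the bench and 8 mm below the rim. Origin: centre of the underside.
- cup_medium: round black cup with a grey felt floor, fixed to the bench, the fitted place of the medium weight: 61 mm outside, 12 mm high, pocket 51 mm across (4 mm play round the 43 mm weight), its floor 4 mm above the bench and 8 mm below the rim. Origin: centre of the underside.
- cup_large: round black cup with a grey felt floor, fixed to the bench, the fitted place of the large weight: 76 mm outside, 12 mm high, pocket 66 mm across (4 mm play round the 58 mm weight), its floor 4 mm above the bench and 8 mm below the rim. Origin: centre of the underside.
- flux_tin: round flux tin, 63 mm across, 27 mm high, standing loose among the work; origin at the centre of its underside. A bystander: leave it alone.
- tape_black: roll of black tape, 76 mm across, 19 mm high, lying loose on the right; origin at the centre of its underside. A bystander: leave it alone.

How it is judged (in metres and radians):
At the end, for the whole second after the job is handed in: Each weight lies flat on its own cup's floor (within 6 mm of centre, at most 2.5 mm up, 0.06 rad tilt). The lid is on the box, plug in the mouth (within 7.5 mm of centre, 2.5 mm of rim height, 0.14 rad of the box either way round, level within 0.05 rad). All four released, at rest (horizontal distance between weight_small and cup_small below 0.006 m and z of weight_small in the frame of cup_small below 0.0065 m and angle between each of weight_small, weight_medium, weight_large's own z axis and vertical below 0.06 rad and horizontal distance between weight_medium and cup_medium below 0.006 m and z of weight_medium in the frame of cup_medium below 0.0065 m and horizontal distance between weight_large and cup_large below 0.006 m and z of weight_large in the frame of cup_large below 0.0065 m and horizontal distance between lid and junction_box below 0.0075 m and z of lid in the frame of junction_box between 0.04 and 0.0445 m and angle between the y axis of lid and the y axis of junction_box, either way round below 0.14 rad and angle between lid's own z axis and vertical below 0.05 rad and linear speed of each of weight_small, weight_medium, weight_large, lid below 0.02 m/s and contact force between each of weight_small, weight_medium, weight_large, lid and the fingers below 0.05 N); the robot touches nothing.
It fails at once if a weight or the lid is dropped: it moves faster than 0.6 m/s (a fall of about 18 mm) with no finger on it ((linear speed of weight_small above 0.6 m/s and contact force between weight_small and the fingers below 0.05 N) or (linear speed of weight_medium above 0.6 m/s and contact force between weight_medium and the fingers below 0.05 N) or (linear speed of weight_large above 0.6 m/s and contact force between weight_large and the fingers below 0.05 N) or (linear speed of lid above 0.6 m/s and contact force between lid and the fingers below 0.05 N)).
It fails at once if a weight or the lid is tipped by more than 30 degrees (angle between any of weight_small, weight_medium, weight_large, lid's own z axis and vertical above 0.52 rad).
It fails at once if the flux tin is moved by more than 20 mm (distance of flux_tin from where it was at the start of the episode above 0.02 m).
It fails at once if the roll of black tape is moved by more than 20 mm (distance of tape_black from where it was at the start of the episode above 0.02 m).
It also fails if it takes over 120 s, if anything falls off the work surface, if the arm or the gripper's body presses on something with over 40 N, if the wrist force passes 120 N, or if a joint passes its speed limit or range.

## Working session

There is one attempt and no reset: what is moved stays moved. The work goes in short steps, Python scripts to look and compute and a shell command to move; the robot and the scene stay as the last step left them, time stands still between calls to the robot, and variables do not carry over. Pictures are saved under pics/ and viewed, at most 17 in all, crops included, and the job is handed in when it is done.

```bash
mkdir -p pics; ls; cat > h.py <<'E'
from plant import robot
import cv2, numpy as np
def snap(cam,name):
    c=robot.capture(cam); np.savez('pics/'+name+'.npz',**c)
    cv2.imwrite('pics/'+name+'.png',c['pixels'][:,:,::-1]); return c
def ray(c,u,v,z):
    f=200/np.tan(np.radians(float(c['vertical_fov']))/2)
    d=np.array(c['rotation'])@np.array([(u-c['cx'])/f,(v-c['cy'])/f,1]); e=np.array(c['eye'])
    return e+d*(z-e[2])/d[2]
def proj(c,p):
    f=200/np.tan(np.radians(float(c['vertical_fov']))/2)
    q=np.array(c['rotation']).T@(np.array(p)-np.array(c['eye'])); return q[:2]/q[2]*f+[c['cx'],c['cy']]
E
python3 - <<'E'
from h import *
for n in ('top','scene'):
    c=snap(n,n+'0'); print(n,{k:c[k] for k in c if k!='pixels'})
print(robot.read_state())
E
```

```text
pics
top {'vertical_fov': 42.65191121887377, 'cx': 326.7431504221796, 'cy': 198.6660868498977, 'eye': array([ 0.37349795, -0.04263211,  1.30306044]), 'rotation': array([[ 0.01242725, -0.98797802,  0.15409412],
       [-0.99974675, -0.01516817, -0.01662435],
       [ 0.01876181, -0.1538485 , -0.98791631]])}
scene {'vertical_fov': 51.75062730352944, 'cx': 328.72699225688, 'cy': 203.31139227473042, 'eye': array([-0.28847527, -0.54689176,  0.9823876 ]), 'rotation': array([[ 0.50774142, -0.57846226,  0.63841998],
       [-0.86149764, -0.33702826,  0.3797812 ],
       [-0.00452352, -0.74282795, -0.66946708]])}
{'time_s': 0.1, 'joint_pos': array([ 5.55656657e+01,  1.87275179e+01, -1.10856642e+01,  6.02742522e+01,
        8.46254538e-04,  8.23113041e+01]), 'qd': array([ 0.04151952,  0.01929909,  0.14678245, -0.09610491, -0.00657404,
        0.02477195]), 'tau': array([ 3.91781559e-04, -4.44238114e+01,  2.63039178e+01,  7.88679376e-03,
       -1.24650319e-04,  2.92407762e-06]), 'ee_pos': array([0.24720735, 0.49074066, 0.23058813]), 'tcp_rot': array([[-8.93013103e-01,  4.50029812e-01, -8.75084791e-04],
       [ 4.50030609e-01,  8.93012255e-01, -1.25026751e-03],
       [ 2.18803791e-04, -1.51032021e-03, -9.99998836e-01]]), 'ft_force': array([ 0.56301658, -0.48375826, -0.08345936]), 'torque': array([ 0.01345376,  0.0147499 , -0.00870282]), 'finger_force': 0.0, 'grip_width': 0.08546321861187293}
```

View pics/top0.png

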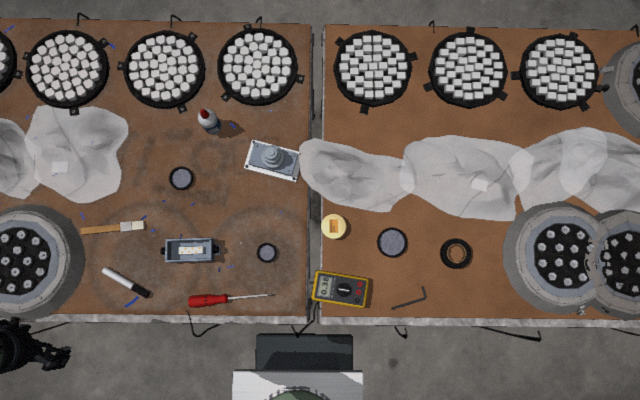

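View pics/scene0.png

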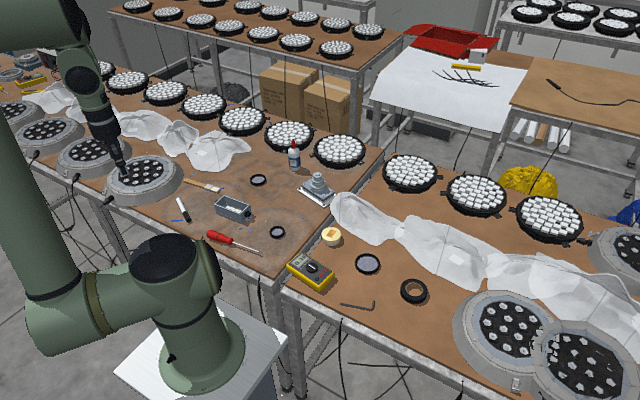

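The top view shows the stack at (272,157), the box at (190,250), the medium cup at (180,178), the small cup at (267,253), the large cup at (392,242), the flux tin at (333,226) and the tape at (456,253). Next I'll zoom in.

```bash
python3 - <<'E'
from h import *
a=cv2.imread('pics/top0.png'); s=cv2.imread('pics/scene0.png')
def crop(im,u,v,w=66,h=50,k=6):
    return cv2.resize(im[v-h//2:v+h//2,u-w//2:u+w//2],(400,300),interpolation=cv2.INTER_CUBIC)
t=np.vstack([np.hstack([crop(a,272,157),crop(a,190,250)]),np.hstack([crop(s,318,188),crop(s,233,208)])])
cv2.imwrite('pics/m1.png',t)
t=np.vstack([np.hstack([crop(a,180,178),crop(a,267,253)]),np.hstack([crop(a,392,242),crop(a,340,226)])])
cv2.imwrite('pics/m2.png',t)
E
```

```text
(no output)
```

View pics/m1.png

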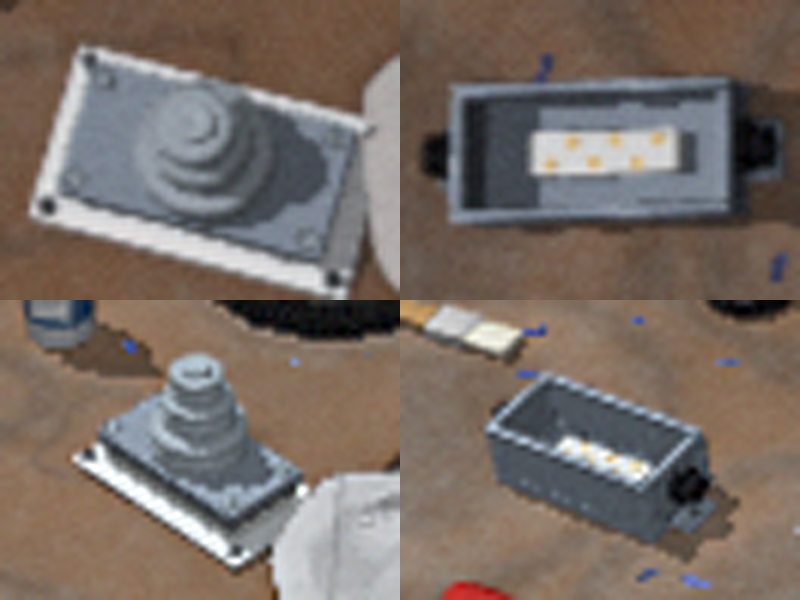

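View pics/m2.png

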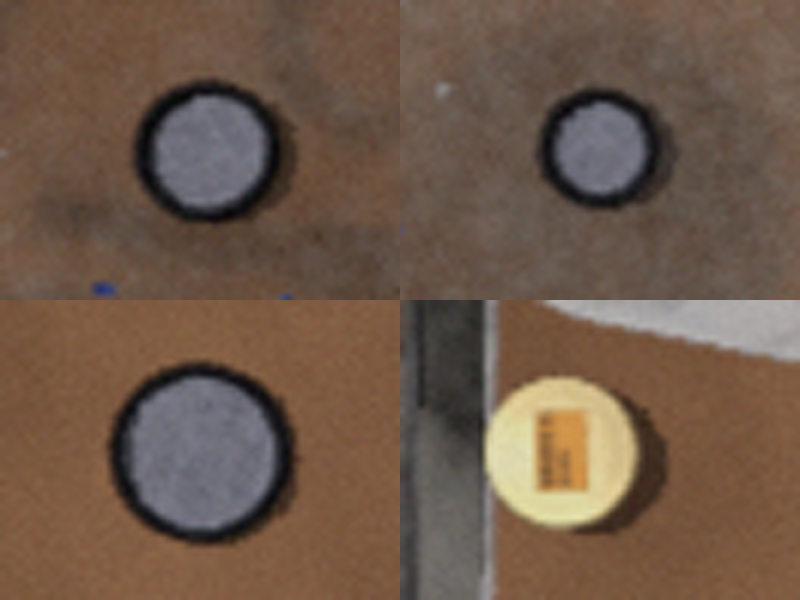

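m1 shows clear corners for the lid top and box rim in both views; the boss top is at about (200,125) in the top crop. m2 shows the cup outlines: medium centred at (208,152), small at (200,149), large at (201,153) and the tin at (162,152), all in local crop coordinates.

```bash
cat > fit.py <<'E'
from h import *
from scipy.optimize import least_squares
C={n:dict(np.load(f'pics/{n}0.npz')) for n in('top','scene')}
def px(x,y,u,v): return np.array([(x+.5)*66/400-.5+u-33,(y+.5)/6-.5+v-25])
def fit(obs,name,guess):  # obs: cam, [(model xyz, px)]
    def r(p,cams=('top','scene')):
        c,s=np.cos(p[2]),np.sin(p[2]); R=np.array([[c,-s,0],[s,c,0],[0,0,1]])
        return np.concatenate([proj(C[k],R@np.array(m)+[p[0],p[1],0])-q for k,m,q in obs if k in cams])
    for cams in(('top',),('scene',),('top','scene')):
        if any(o[0] in cams for o in obs):
            s=least_squares(lambda p:r(p,cams),guess); print(name,cams,s.x[:2].round(4),np.degrees(s.x[2]).round(2),'rms',np.sqrt(np.mean(s.fun**2)).round(2))
def rect(w,l,z): return [(w/2,l/2,z),(w/2,-l/2,z),(-w/2,-l/2,z),(-w/2,l/2,z)] # TL TR BR BL in top view
if __name__=='__main__':
    T=(272,157);S=(318,188)
    fit([('top',m,px(*q,*T)) for m,q in zip(rect(.06,.116,.030),[(92,55),(367,130),(325,260),(52,192)])]+
        [('scene',m,px(*q,*S)) for m,q in zip(rect(.06,.116,.030),[(158,85),(302,172),(228,225),(98,134)])],'lid',[.5,.1,-.27])
    fit([('top',(0,0,.094),px(201,125,*T)),('scene',(0,0,.094),px(197,68,*S))],'stack',[.5,.1,0])
    T=(190,250);S=(233,208)
    fit([('top',m,px(*q,*T)) for m,q in zip(rect(.056,.112,.042),[(52,84),(340,80),(338,215),(52,222)])]+
        [('scene',m,px(*q,*S)) for m,q in zip(rect(.056,.112,.042),[(148,75),(306,136),(247,190),(90,132)])],'box',[.3,.3,0])
    for n,q,T,z in(('cm',(208,152),(180,178),.011),('cs',(200,149),(267,253),.011),('cl',(201,153),(392,242),.011),('flux',(162,152),(340,226),.027)):
        print(n,ray(C['top'],*px(*q,*T),z).round(4))
    print('tape',ray(C['top'],456,254,.019).round(4))
E
python3 fit.py
```

```text
lid ('top',) [0.6744 0.0737] -14.26 rms 0.52
lid ('scene',) [0.6688 0.0719] -13.29 rms 0.59
lid ('top', 'scene') [0.6732 0.0736] -14.02 rms 0.75
stack ('top',) [0.6732 0.0714] 0.0 rms 0.0
stack ('scene',) [0.6704 0.0702] 0.0 rms 0.0
stack ('top', 'scene') [0.6727 0.0713] 0.0 rms 0.25
box ('top',) [0.4392 0.2712] 2.09 rms 0.47
box ('scene',) [0.4371 0.2671] 2.78 rms 0.4
box ('top', 'scene') [0.439  0.2703] 2.27 rms 0.61
cm [0.623 0.309 0.011]
cs [0.4364 0.0847 0.011 ]
cl [ 0.4666 -0.2299  0.011 ]
flux [ 0.5038 -0.0814  0.027 ]
tape [ 0.4384 -0.3901  0.019 ]
```

```bash
python3 -m inch '0.0213 -0.021 0 0 0 -0.0675;0.0213 -0.021 0 0 0 -0.0675;0.0213 -0.021 0 0 0 -0.0675;0.0213 -0.021 0 0 0 -0.0675;0.0213 -0.021 0 0 0 -0.0675;0.0213 -0.021 0 0 0 -0.0675;0.0213 -0.021 0 0 0 -0.0675;0.0213 -0.021 0 0 0 -0.0675;0.0213 -0.021 0 0 0 -0.0675;0.0213 -0.021 0 0 0 -0.0675' 0.0854 50
python3 -m inch '0.0213 -0.021 0 0 0 -0.0675;0.0213 -0.021 0 0 0 -0.0675;0.0213 -0.021 0 0 0 -0.0675;0.0213 -0.021 0 0 0 -0.0675;0.0213 -0.021 0 0 0 -0.0675;0.0213 -0.021 0 0 0 -0.0675;0.0213 -0.021 0 0 0 -0.0675;0.0213 -0.021 0 0 0 -0.0675;0.0213 -0.021 0 0 0 -0.0675;0.0213 -0.021 0 0 0 -0.0675'
cat > st.py <<'E'
from h import *
def st():
    s=robot.read_state(); R=s['tcp_rot']; print(s['time_s'],s['ee_pos'].round(4),'yaw',np.degrees(np.arctan2(R[1,1],R[0,1])).round(2),'z',R[:,2].round(4),'F',s['ft_force'].round(1),'w',s['grip_width'].round(4),s['finger_force'].round(1),'q',s['joint_pos'].round(0))
if __name__=='__main__': st()
E
python3 st.py
```

```text
time_s: 1.1
ee_pos: [0.461, 0.2801, 0.2309]
tcp_rot: [[-0.413, 0.911, -0.001], [0.911, 0.413, -0.0], [0.0, -0.001, -1.0]]
ft_force: [-0.5, 0.9, -0.0]
grip_width: 0.0854
finger_force: 0.0
time_s: 2.1
ee_pos: [0.6739, 0.0702, 0.2306]
tcp_rot: [[0.246, 0.969, -0.001], [0.969, -0.246, 0.0], [-0.0, -0.001, -1.0]]
ft_force: [0.6, 0.7, 0.8]
grip_width: 0.0853
finger_force: 0.0Traceback (most recent call last):
  File "st.py", line 4, in <module>
    if __name__=='__main__': st()
                             ~~^^
  File "st.py", line 3, in st
    s=robot.read_state(); R=s['tcp_rot']; print(s['time_s'],s['ee_pos'].round(4),'yaw',np.degrees(np.arctan2(R[1,1],R[0,1])).round(2),'z',R[:,2].round(4),'F',s['ft_force'].round(1),'w',s['grip_width'].round(4),s['finger_force'].round(1),'q',s['joint_pos'].round(0))
                                                                                                                                                                                         ^^^^^^^^^^^^^^^^^^^^^
AttributeError: 'float' object has no attribute 'round'
```

```bash
python3 -m inch '0 0.0012 -0.0175 0 0 0;0 0 -0.0175 0 0 0;0 0 -0.0175 0 0 0;0 0 -0.0175 0 0 0;0 0 -0.0175 0 0 0;0 0 -0.0175 0 0 0;0 0 -0.0175 0 0 0;0 0 -0.0175 0 0 0;0 0 -0.0043 0 0 0;0 0 -0.0043 0 0 0' 0.06 40
python3 - <<'E'
from h import *
a=cv2.cvtColor(snap('top','top1')['pixels'],cv2.COLOR_RGB2BGR);b=cv2.cvtColor(snap('scene','scene1')['pixels'],cv2.COLOR_RGB2BGR)
f=lambda i,u,v:cv2.resize(i[v-40:v+40,u-40:u+40],(400,400),interpolation=cv2.INTER_CUBIC)
cv2.imwrite('pics/m3.png',np.hstack([f(a,272,150),f(b,318,175)]))
E
```

```text
time_s: 3.1
ee_pos: [0.6731, 0.0724, 0.082]
tcp_rot: [[0.244, 0.97, -0.001], [0.97, -0.244, -0.0], [-0.0, -0.001, -1.0]]
ft_force: [0.2, 0.3, 0.2]
grip_width: 0.0598
finger_force: 0.0
```

View pics/m3.png

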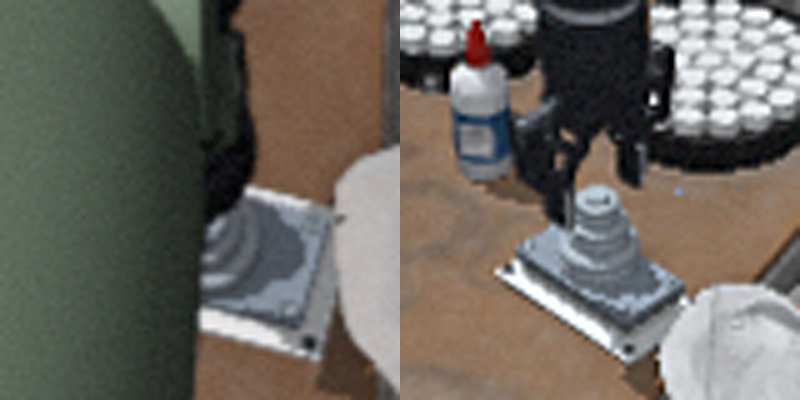

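The scene crop shows the fingertips at about (563,225) and (635,182), on either side of the small weight (boss at (598,190)). Closing now, then lifting slightly.

```bash
python3 -m inch '0 0 0 0 0 0;0 0 0 0 0 0;0 0 0 0 0 0;0 0 0 0 0 0;0 0 0 0 0 0;0 0 0 0 0 0;0 0 0 0 0 0;0 0 0 0 0 0;0 0 0 0 0 0;0 0 0 0 0 0' 0.02 40
python3 -m inch '0 0 0.002 0 0 0;0 0 0.004 0 0 0;0 0 0.004 0 0 0;0 0 0.004 0 0 0;0 0 0.006 0 0 0;0 0 0.01 0 0 0;0 0 0.015 0 0 0;0 0 0.015 0 0 0;0 0 0.01 0 0 0;0 0 0 0 0 0'
```

```text
time_s: 4.2
ee_pos: [0.6743, 0.0724, 0.084]
tcp_rot: [[0.243, 0.97, 0.002], [0.97, -0.243, -0.0], [0.0, 0.002, -1.0]]
ft_force: [0.6, 0.8, 6.3]
grip_width: 0.0295
finger_force: 39.4
time_s: 5.2
ee_pos: [0.6748, 0.0724, 0.155]
tcp_rot: [[0.244, 0.97, 0.004], [0.97, -0.244, -0.0], [0.001, 0.004, -1.0]]
ft_force: [0.3, 0.1, -0.9]
grip_width: 0.029
finger_force: 39.6
```

```bash
python3 - <<'E'
from h import *
a=cv2.cvtColor(snap('top','top2')['pixels'],cv2.COLOR_RGB2BGR);b=cv2.cvtColor(snap('scene','scene2')['pixels'],cv2.COLOR_RGB2BGR)
f=lambda i,u,v:cv2.resize(i[v-40:v+40,u-40:u+40],(400,400),interpolation=cv2.INTER_CUBIC)
cv2.imwrite('pics/m4.png',np.hstack([f(a,272,150),f(b,318,165)]))
E
```

```text
(no output)
```

View pics/m4.png

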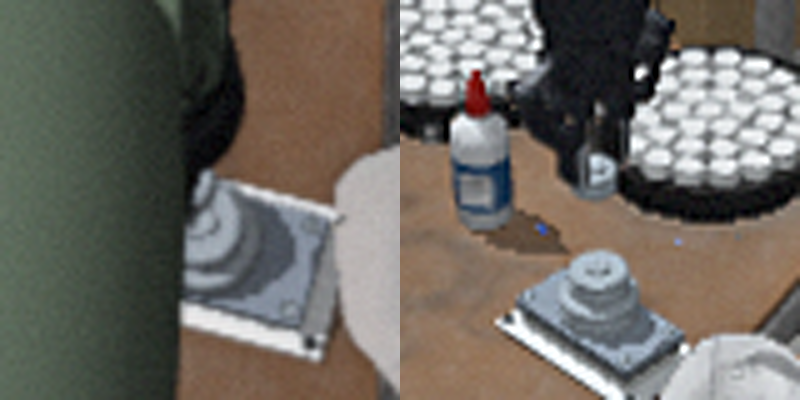

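The small weight is held upright, and the medium and large weights, lid and jig haven't moved. The held boss is at scene px (318,159.4) and the medium boss at (317.8,182).

```bash
python3 - <<'E'
from fit import *
print(ray(C['scene'],318,159.6,.166),'medium boss',ray(C['scene'],317.8,165-40+266/5,.076))
# cups in both cameras: dark ring + felt blob
for k,g in(('top',{'cm':(180,178),'cs':(267,253),'cl':(392,242)}),('scene',{'cm':(258,180),'cs':(277,232),'cl':(367,264)})):
    im=C[k]['pixels'].astype(int)
    for n,(u,v) in g.items():
        # brown bench has r-b large; cup grey/black neutral
        m=((im[...,0]-im[...,2])<12).astype(np.uint8)
        l,lab,st,ce=cv2.connectedComponentsWithStats(m); i=lab[v,u]
        sub=(lab==i); cnt,_=cv2.findContours(sub.astype(np.uint8),0,1); e=cv2.fitEllipse(cv2.convexHull(cnt[0]))
        felt=sub&(im.sum(2)>210); ys,xs=np.nonzero(felt)
        print(k,n,st[i],np.round(e[0],1),'felt',xs.mean().round(1),ys.mean().round(1),'->',ray(C[k],*e[0],.009)[:2].round(4),ray(C[k],xs.mean(),ys.mean(),.006)[:2].round(4))
E
python3 st.py 2>/dev/null
```

```text
[0.66051666 0.05844493 0.166     ] medium boss [0.67031758 0.06762525 0.076     ]
top cm [169 167  24  23 429] [180.8 178. ] felt 181.3 177.8 -> [0.6231 0.3097] [0.6242 0.3093]
top cs [257 243  22  20 317] [267.2 252.6] felt 266.8 252.3 -> [0.4361 0.0834] [0.4369 0.0848]
top cl [378 228  29  29 665] [391.9 242.1] felt 391.8 242.1 -> [ 0.4666 -0.2305] [ 0.4668 -0.2308]
scene cm [250 174  16  12 147] [257.6 179.4] felt 257.8 179.2 -> [0.6207 0.3054] [0.625  0.3084]
scene cs [269 226  17  13 160] [277.  231.8] felt 277.0 231.7 -> [0.4342 0.0809] [0.4369 0.0831]
scene cl [356 254  24  21 393] [367.  263.5] felt 367.1 263.2 -> [ 0.4634 -0.2335] [ 0.4668 -0.2322]
```

```bash
python3 -m inch '-0.0238 0.0013 0 0 0 0;-0.0238 0.0013 0 0 0 0;-0.0238 0.0013 0 0 0 0;-0.0238 0.0013 0 0 0 0;-0.0238 0.0013 0 0 0 0;-0.0238 0.0013 0 0 0 0;-0.0238 0.0013 0 0 0 0;-0.0238 0.0013 0 0 0 0;-0.0238 0.0013 0 0 0 0;-0.0238 0.0013 0 0 0 0'
python3 -m inch '0 0 -0.01 0 0 0;0 0 -0.015 0 0 0;0 0 -0.018 0 0 0;0 0 -0.018 0 0 0;0 0 -0.018 0 0 0;0 0 -0.015 0 0 0;0 0 -0.01 0 0 0;0 0 -0.005 0 0 0;0 0 0 0 0 0;0 0 0 0 0 0'
python3 - <<'E'
from h import *
a=cv2.cvtColor(snap('top','top3')['pixels'],cv2.COLOR_RGB2BGR);b=cv2.cvtColor(snap('scene','scene3')['pixels'],cv2.COLOR_RGB2BGR)
f=lambda i,u,v:cv2.resize(i[v-25:v+25,u-25:u+25],(400,400),interpolation=cv2.INTER_CUBIC)
cv2.imwrite('pics/m5.png',np.hstack([f(a,267,250),f(b,277,225)]))
E
```

```text
time_s: 6.3
ee_pos: [0.4338, 0.0854, 0.1519]
tcp_rot: [[0.244, 0.97, -0.001], [0.97, -0.244, 0.0], [-0.0, -0.001, -1.0]]
ft_force: [0.6, -0.5, -0.6]
grip_width: 0.0291
finger_force: 39.7
time_s: 7.3
ee_pos: [0.4359, 0.0854, 0.0439]
tcp_rot: [[0.244, 0.97, 0.0], [0.97, -0.244, 0.0], [0.0, 0.0, -1.0]]
ft_force: [1.2, -0.5, -0.3]
grip_width: 0.0293
finger_force: 39.7
```

View pics/m5.png

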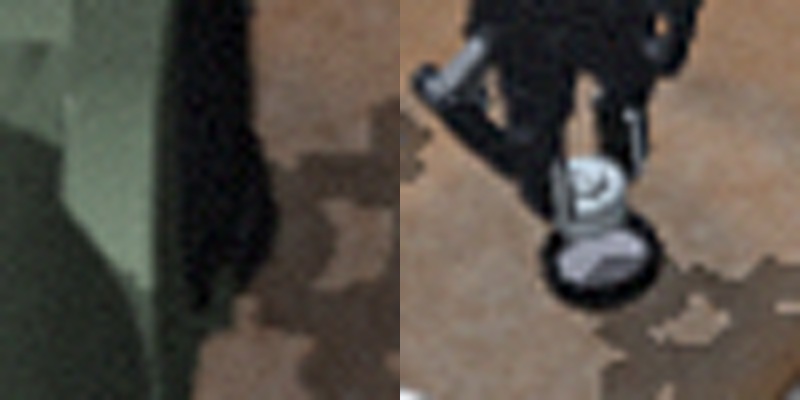

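The scene crop shows the held weight upright over the cup: boss at about (590,180), the disc's right edge at x≈626, and the cup at (601,257). I'll compare this with the model.

```bash
python3 - <<'E'
from fit import *
c=C['scene']
cr=lambda p:((proj(c,p)-[252,200]+.5)*8+[400,0]).round(0)
for x,y in((.4359,.0854),(.4359,.0835),(.4369,.0848)):
    for zb in(.031,.034):
        print(x,y,zb,'boss',cr([x,y,zb+.022]),'topdisc',cr([x,y,zb+.018]),'bot',cr([x,y,zb]))
print('cup rim',cr([.4365,.084,.012]), 'per-mm x',cr([.4459,.0854,.05])-cr([.4359,.0854,.05]),'y',cr([.4359,.0954,.05])-cr([.4359,.0854,.05]))
# predicted outlines overlaid
im=cv2.imread('pics/m5.png')[:,400:]
t=np.linspace(0,2*np.pi,60)
def draw(x,y,z,r,col):
    p=np.array([(proj(c,[x+r*np.cos(a),y+r*np.sin(a),z])-[252,200]+.5)*8 for a in t]); cv2.polylines(im,[p.astype(np.int32)],True,col,1)
draw(.4365,.084,.012,.025,(0,255,0));draw(.4365,.084,.012,.020,(0,255,0))
for z,r in((.034,.016),(.052,.016),(.056,.009)): draw(.4359,.0842,z,r,(0,0,255))
cv2.imwrite('pics/m6.png',cv2.resize(im,(600,600)))
E
```

```text
0.4359 0.0854 0.031 boss [588. 176.] topdisc [589. 183.] bot [593. 214.]
0.4359 0.0854 0.034 boss [587. 170.] topdisc [588. 177.] bot [592. 209.]
0.4359 0.0835 0.031 boss [592. 177.] topdisc [592. 184.] bot [597. 216.]
0.4359 0.0835 0.034 boss [591. 172.] topdisc [592. 179.] bot [596. 211.]
0.4369 0.0848 0.031 boss [590. 175.] topdisc [591. 182.] bot [595. 213.]
0.4369 0.0848 0.034 boss [590. 169.] topdisc [591. 176.] bot [595. 208.]
cup rim [601. 247.] per-mm x [ 15. -15.] y [-20.  -9.]
```

View pics/m6.png

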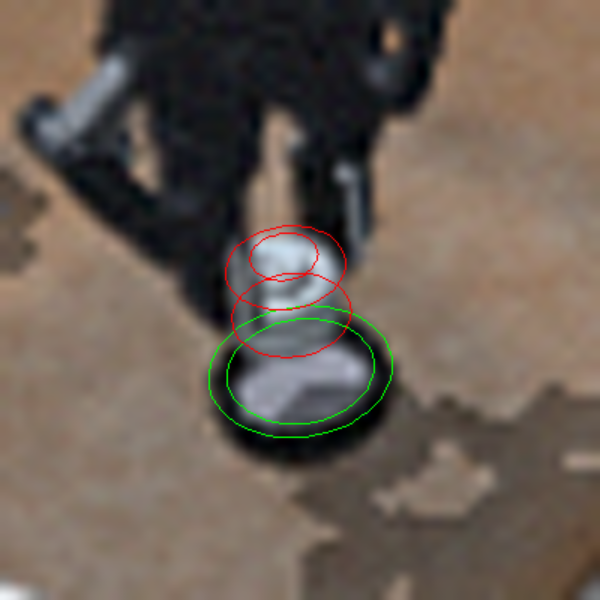

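The overlays are offset by the same small amount for cup and weight, so the two are aligned. Lowering.

```bash
python3 -m inch '0.0005 0 -0.005 0 0 0;0 0 -0.005 0 0 0;0 0 -0.005 0 0 0;0 0 -0.003 0 0 0;0 0 -0.002 0 0 0;0 0 -0.001 0 0 0;0 0 -0.001 0 0 0;0 0 -0.001 0 0 0;0 0 0 0 0 0;0 0 0 0 0 0'
python3 -m inch '0 0 -0.001 0 0 0;0 0 -0.001 0 0 0;0 0 -0.001 0 0 0;0 0 -0.001 0 0 0;0 0 0 0 0 0;0 0 0 0 0 0;0 0 0 0 0 0;0 0 0 0 0 0;0 0 0 0 0 0;0 0 0 0 0 0'
```

```text
time_s: 8.4
ee_pos: [0.4361, 0.0854, 0.0208]
tcp_rot: [[0.244, 0.97, 0.0], [0.97, -0.244, 0.0], [0.0, 0.0, -1.0]]
ft_force: [-0.9, 0.1, -1.5]
grip_width: 0.0292
finger_force: 39.7
time_s: 9.4
ee_pos: [0.436, 0.0854, 0.0167]
tcp_rot: [[0.243, 0.97, 0.0], [0.97, -0.243, 0.0], [0.0, 0.0, -1.0]]
ft_force: [0.2, -1.0, -0.5]
grip_width: 0.029
finger_force: 39.7
```

```bash
python3 -m inch '0 0 -0.0005 0 0 0;0 0 -0.0005 0 0 0;0 0 -0.0005 0 0 0;0 0 0 0 0 0;0 0 0 0 0 0;0 0 0 0 0 0;0 0 0 0 0 0;0 0 0 0 0 0;0 0 0 0 0 0;0 0 0 0 0 0'
python3 -m inch '0 0 -0.0005 0 0 0;0 0 -0.0005 0 0 0;0 0 -0.0005 0 0 0;0 0 0 0 0 0;0 0 0 0 0 0;0 0 0 0 0 0;0 0 0 0 0 0;0 0 0 0 0 0;0 0 0 0 0 0;0 0 0 0 0 0'
```

```text
time_s: 10.4
ee_pos: [0.4361, 0.0854, 0.0159]
tcp_rot: [[0.243, 0.97, 0.0], [0.97, -0.243, -0.0], [0.0, 0.0, -1.0]]
ft_force: [-3.5, 0.4, 8.9]
grip_width: 0.0299
finger_force: 40.9
time_s: 11.4
ee_pos: [0.4361, 0.0854, 0.0157]
tcp_rot: [[0.243, 0.97, 0.001], [0.97, -0.243, -0.0], [0.0, 0.001, -1.0]]
ft_force: [-6.8, -0.5, 27.6]
grip_width: 0.029
finger_force: 42.7
```

```bash
python3 -m inch '0 0 0.0005 0 0 0;0 0 0.0005 0 0 0;0 0 0 0 0 0;0 0 0 0 0 0;0 0 0 0 0 0;0 0 0 0 0 0;0 0 0 0 0 0;0 0 0 0 0 0;0 0 0 0 0 0;0 0 0 0 0 0' 0.055
python3 -m inch '0 0 0.002 0 0 0;0 0 0.005 0 0 0;0 0 0.01 0 0 0;0 0 0.015 0 0 0;0 0 0.02 0 0 0;0 0 0.02 0 0 0;0 0 0.02 0 0 0;0 0 0.02 0 0 0;0 0 0.02 0 0 0;0 0 0 0 0 0' 0.065
python3 - <<'E'
from h import *
snap('scene','scene4')
E
```

```text
time_s: 12.4
ee_pos: [0.4361, 0.0854, 0.0147]
tcp_rot: [[0.244, 0.97, 0.0], [0.97, -0.244, 0.0], [0.0, 0.0, -1.0]]
ft_force: [0.2, -0.6, 0.2]
grip_width: 0.055
finger_force: 0.0
time_s: 13.4
ee_pos: [0.438, 0.0855, 0.1499]
tcp_rot: [[0.243, 0.97, 0.006], [0.97, -0.243, 0.0], [0.002, 0.005, -1.0]]
ft_force: [-0.0, -0.2, 0.1]
grip_width: 0.0652
finger_force: 0.0
```

```bash
python3 -m inch '0.0238 -0.0014 0 0 0 0;0.0238 -0.0014 0 0 0 0;0.0238 -0.0014 0 0 0 0;0.0238 -0.0014 0 0 0 0;0.0238 -0.0014 0 0 0 0;0.0238 -0.0014 0 0 0 0;0.0238 -0.0014 0 0 0 0;0.0238 -0.0014 0 0 0 0;0.0238 -0.0014 0 0 0 0;0.0238 -0.0014 0 0 0 0' 0.07
python3 -m inch '0 0 -0.007 0 0 0;0 0 -0.01 0 0 0;0 0 -0.012 0 0 0;0 0 -0.012 0 0 0;0 0 -0.012 0 0 0;0 0 -0.012 0 0 0;0 0 -0.008 0 0 0;0 0 -0.005 0 0 0;0 0 -0.004 0 0 0;0 0 -0.0025 0 0 0'
python3 - <<'E'
from h import *
f=lambda i,u,v:cv2.resize(i[v-25:v+25,u-25:u+25],(400,400),interpolation=cv2.INTER_CUBIC)
a=cv2.imread('pics/scene4.png');b=cv2.cvtColor(snap('scene','scene5')['pixels'],cv2.COLOR_RGB2BGR)
cv2.imwrite('pics/m7.png',np.hstack([f(a,277,230),f(b,318,180)]))
E
```

```text
time_s: 14.45
ee_pos: [0.6741, 0.0713, 0.1454]
tcp_rot: [[0.244, 0.97, -0.002], [0.97, -0.244, 0.0], [-0.0, -0.002, -1.0]]
ft_force: [-0.3, 1.4, 0.4]
grip_width: 0.0702
finger_force: 0.0
time_s: 15.45
ee_pos: [0.6742, 0.0714, 0.0621]
tcp_rot: [[0.244, 0.97, 0.0], [0.97, -0.244, -0.0], [0.0, 0.0, -1.0]]
ft_force: [-0.9, -0.9, 0.5]
grip_width: 0.0703
finger_force: 0.0
```

View pics/m7.png

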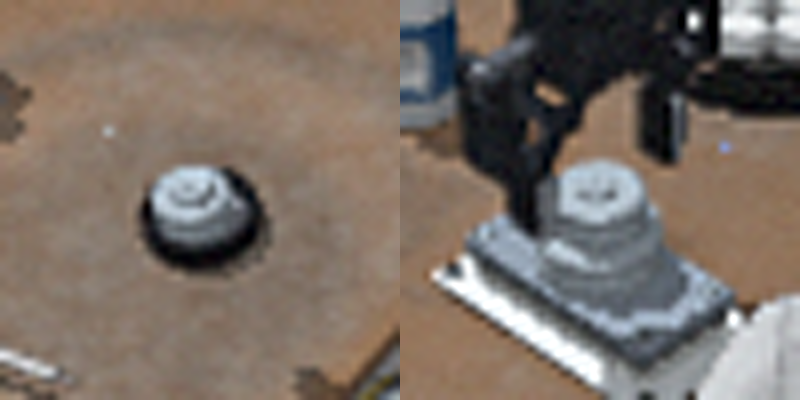

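The small weight sits flat inside its cup (disc centre about (195,195), cup about (201,220)). The fingers straddle the medium weight. Gripping it.

```bash
python3 -m inch '0 0 0 0 0 0;0 0 0 0 0 0;0 0 0 0 0 0;0 0 0 0 0 0;0 0 0 0 0 0;0 0 0 0 0 0;0 0 0 0 0 0;0 0 0 0 0 0;0 0 0 0 0 0;0 0 0 0 0 0' 0.03 50
python3 -m inch '0 0 0.001 0 0 0;0 0 0.003 0 0 0;0 0 0.004 0 0 0;0 0 0.004 0 0 0;0 0 0.006 0 0 0;0 0 0.01 0 0 0;0 0 0.015 0 0 0;0 0 0.015 0 0 0;0 0 0.01 0 0 0;0 0 0 0 0 0'
```

```text
time_s: 16.5
ee_pos: [0.6748, 0.0714, 0.0632]
tcp_rot: [[0.244, 0.97, 0.002], [0.97, -0.244, -0.0], [0.0, 0.002, -1.0]]
ft_force: [-0.8, -0.5, 6.4]
grip_width: 0.0407
finger_force: 50.4
time_s: 17.5
ee_pos: [0.6756, 0.0714, 0.133]
tcp_rot: [[0.243, 0.97, 0.004], [0.97, -0.243, 0.0], [0.001, 0.004, -1.0]]
ft_force: [-0.4, -0.7, -0.9]
grip_width: 0.0406
finger_force: 50.7
```

```bash
python3 -m inch '-0.005 0.0238 0 0 0 0;-0.005 0.0238 0 0 0 0;-0.005 0.0238 0 0 0 0;-0.005 0.0238 0 0 0 0;-0.005 0.0238 0 0 0 0;-0.005 0.0238 0 0 0 0;-0.005 0.0238 0 0 0 0;-0.005 0.0238 0 0 0 0;-0.005 0.0238 0 0 0 0;-0.005 0.0238 0 0 0 0'
python3 -m inch '0 0 -0.007 0 0 0;0 0 -0.01 0 0 0;0 0 -0.015 0 0 0;0 0 -0.015 0 0 0;0 0 -0.015 0 0 0;0 0 -0.013 0 0 0;0 0 -0.008 0 0 0;0 0 -0.005 0 0 0;0 0 0 0 0 0;0 0 0 0 0 0'
cat > chk.py <<'E'
import sys
from fit import *
# chk.py name cupx cupy cupD pocketD wx wy wbottom wD wH
n=sys.argv[1]; X,Y,D,P,x,y,zb,d,H=map(float,sys.argv[2:])
cs=[]
for k in('top','scene'):
    c=snap(k,k+n); u,v=proj(c,[X,Y,.02]).astype(int); w=28
    im=cv2.resize(c['pixels'][v-w:v+w,u-w:u+w,::-1],(400,400),interpolation=cv2.INTER_CUBIC); s=400/(2*w)
    raw=im.copy()
    def draw(x,y,z,r,col):
        p=np.array([(proj(c,[x+r*np.cos(a),y+r*np.sin(a),z])-[u-w,v-w]+.5)*s for a in np.linspace(0,2*np.pi,60)]); cv2.polylines(im,[p.astype(np.int32)],True,col,1)
    draw(X,Y,.012,D/2,(0,255,0));draw(X,Y,.012,P/2,(0,255,0))
    draw(x,y,zb,d/2,(0,0,255));draw(x,y,zb+H,d/2,(0,0,255));draw(x,y,zb+H+.004,.009,(0,0,255)); cs.append(im)
cv2.imwrite(f'pics/chk{n}.png',np.hstack(cs))
E
python3 chk.py 6 .6235 .309 .061 .051 .6242 .309 .033 .043 .020; python3 -c "
from plant import robot;print(robot.read_state()['ee_pos'])"
```

```text
time_s: 18.5
ee_pos: [0.6234, 0.3102, 0.1296]
tcp_rot: [[0.244, 0.97, -0.001], [0.97, -0.244, -0.0], [-0.001, -0.001, -1.0]]
ft_force: [0.0, 0.7, -1.1]
grip_width: 0.0405
finger_force: 50.7
time_s: 19.5
ee_pos: [0.6245, 0.3096, 0.0427]
tcp_rot: [[0.243, 0.97, 0.001], [0.97, -0.243, 0.0], [0.001, 0.001, -1.0]]
ft_force: [-0.1, 0.3, -1.2]
grip_width: 0.0403
finger_force: 50.8
[0.62463503 0.30966288 0.04306621]
```

View pics/chk6.png

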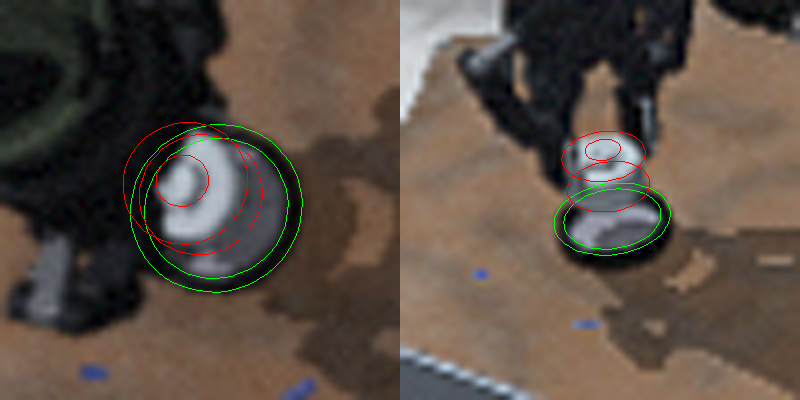

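The check picture shows the drawn outlines matching the held weight and the cup in both views (boss at (183,182) in the top crop). Lowering.

```bash
python3 -m inch '0 0 -0.005 0 0 0;0 0 -0.006 0 0 0;0 0 -0.006 0 0 0;0 0 -0.004 0 0 0;0 0 -0.002 0 0 0;0 0 -0.001 0 0 0;0 0 -0.001 0 0 0;0 0 0 0 0 0;0 0 0 0 0 0;0 0 0 0 0 0'
python3 -m inch '0 0 -0.0005 0 0 0;0 0 -0.0005 0 0 0;0 0 -0.0005 0 0 0;0 0 -0.0005 0 0 0;0 0 0 0 0 0;0 0 0 0 0 0;0 0 0 0 0 0;0 0 0 0 0 0;0 0 0 0 0 0;0 0 0 0 0 0'
```

```text
time_s: 20.6
ee_pos: [0.6242, 0.3094, 0.0174]
tcp_rot: [[0.244, 0.97, 0.0], [0.97, -0.244, 0.0], [0.0, 0.0, -1.0]]
ft_force: [0.1, 0.4, -0.7]
grip_width: 0.0404
finger_force: 50.8
time_s: 21.6
ee_pos: [0.624, 0.3094, 0.0153]
tcp_rot: [[0.244, 0.97, 0.0], [0.97, -0.244, 0.0], [0.0, 0.0, -1.0]]
ft_force: [-0.6, -0.9, 1.5]
grip_width: 0.0402
finger_force: 51.0
```

```bash
python3 -m inch '0 0 -0.0004 0 0 0;0 0 -0.0004 0 0 0;0 0 0 0 0 0;0 0 0 0 0 0;0 0 0 0 0 0;0 0 0 0 0 0;0 0 0 0 0 0;0 0 0 0 0 0;0 0 0 0 0 0;0 0 0 0 0 0'
```

```text
time_s: 22.6
ee_pos: [0.624, 0.3094, 0.0152]
tcp_rot: [[0.243, 0.97, 0.0], [0.97, -0.243, 0.0], [0.0, 0.0, -1.0]]
ft_force: [-2.6, -1.2, 5.3]
grip_width: 0.0404
finger_force: 51.5
```

```bash
python3 -m inch '0 0 0.0004 0 0 0;0 0 0 0 0 0;0 0 0 0 0 0;0 0 0 0 0 0;0 0 0 0 0 0;0 0 0 0 0 0;0 0 0 0 0 0;0 0 0.002 0 0 0;0 0 0.003 0 0 0;0 0 0.006 0 0 0' 0.065
python3 -m inch '0 0 0.01 0 0 0;0 0 0.015 0 0 0;0 0 0.015 0 0 0;0 0 0.015 0 0 0;0 0 0.01 0 0 0;0 0 0.009 0 0 0;0 0 0 0 0 0;0 0 0 0 0 0;0 0 0 0 0 0;0 0 0 0 0 0' 0.0854
python3 -m inch '0.0051 -0.0238 0 0 0 0;0.0051 -0.0238 0 0 0 0;0.0051 -0.0238 0 0 0 0;0.0051 -0.0238 0 0 0 0;0.0051 -0.0238 0 0 0 0;0.0051 -0.0238 0 0 0 0;0.0051 -0.0238 0 0 0 0;0.0051 -0.0238 0 0 0 0;0.0051 -0.0238 0 0 0 0;0.0051 -0.0238 0 0 0 0'
```

```text
time_s: 23.6
ee_pos: [0.6238, 0.3093, 0.0258]
tcp_rot: [[0.244, 0.97, -0.001], [0.97, -0.244, -0.0], [-0.0, -0.001, -1.0]]
ft_force: [-0.7, 1.0, -0.1]
grip_width: 0.0652
finger_force: 0.0
time_s: 24.6
ee_pos: [0.6234, 0.3091, 0.0988]
tcp_rot: [[0.244, 0.97, -0.002], [0.97, -0.244, -0.001], [-0.001, -0.001, -1.0]]
ft_force: [0.1, 0.3, -0.6]
grip_width: 0.0855
finger_force: 0.0
time_s: 25.6
ee_pos: [0.6748, 0.0704, 0.0992]
tcp_rot: [[0.244, 0.97, -0.001], [0.97, -0.244, 0.0], [-0.0, -0.001, -1.0]]
ft_force: [0.3, 0.9, 0.6]
grip_width: 0.0856
finger_force: 0.0
```

```bash
python3 -m inch '0 0 -0.007 0 0 0;0 0.0007 -0.01 0 0 0;0 0 -0.01 0 0 0;0 0 -0.01 0 0 0;0 0 -0.008 0 0 0;0 0 -0.006 0 0 0;0 0 -0.005 0 0 0;0 0 -0.0035 0 0 0;0 0 0 0 0 0;0 0 0 0 0 0'
python3 -m inch '0 0 0 0 0 0;0 0 0 0 0 0;0 0 0 0 0 0;0 0 0 0 0 0;0 0 0 0 0 0;0 0 0 0 0 0;0 0 0 0 0 0;0 0 0 0 0 0;0 0 0 0 0 0;0 0 0 0 0 0' 0.045 70
python3 -m inch '0 0 0.001 0 0 0;0 0 0.002 0 0 0;0 0 0.003 0 0 0;0 0 0.003 0 0 0;0 0 0.003 0 0 0;0 0 0.003 0 0 0;0 0 0.005 0 0 0;0 0 0 0 0 0;0 0 0 0 0 0;0 0 0 0 0 0'
python3 - <<'E'
from h import *
f=lambda i,u,v:cv2.resize(i[v-30:v+30,u-30:u+30],(400,400),interpolation=cv2.INTER_CUBIC)
b=cv2.cvtColor(snap('scene','scene7')['pixels'],cv2.COLOR_RGB2BGR)
cv2.imwrite('pics/m8.png',np.hstack([f(b,258,180),f(b,318,180)]))
E
```

```text
time_s: 26.6
ee_pos: [0.6752, 0.072, 0.0405]
tcp_rot: [[0.244, 0.97, 0.0], [0.97, -0.244, 0.0], [0.0, 0.0, -1.0]]
ft_force: [1.2, 0.5, 0.5]
grip_width: 0.0855
finger_force: 0.0
time_s: 27.6
ee_pos: [0.6759, 0.072, 0.0416]
tcp_rot: [[0.244, 0.97, 0.002], [0.97, -0.244, -0.0], [0.0, 0.002, -1.0]]
ft_force: [-0.8, 0.6, 4.6]
grip_width: 0.0545
finger_force: 72.8
time_s: 28.6
ee_pos: [0.6749, 0.0721, 0.0602]
tcp_rot: [[0.244, 0.97, -0.0], [0.97, -0.244, -0.0], [-0.0, -0.0, -1.0]]
ft_force: [-0.5, -0.1, -5.1]
grip_width: 0.0544
finger_force: 74.5
```

View pics/m8.png

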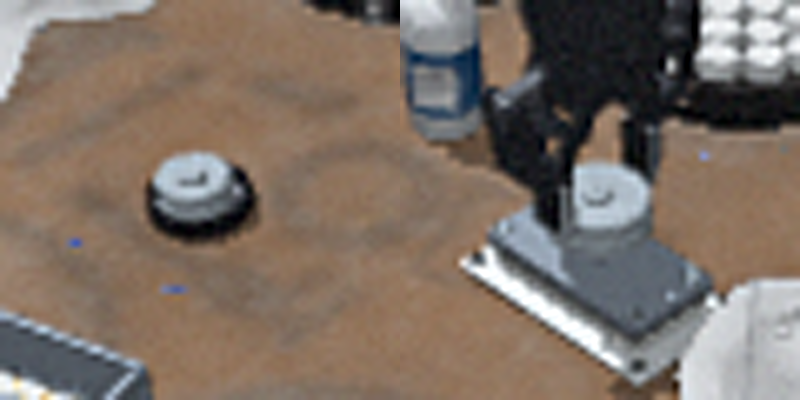

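The medium weight lies flat in its cup (disc at about (195,185)). The large weight is lifted level off the lid, and the lid stayed in its jig. Carrying it to its cup up high.

```bash
python3 -m inch '0 0 0.007 0 0 0;0 0 0.015 0 0 0;0 0 0.018 0 0 0;0 0 0.02 0 0 0;0 0 0.02 0 0 0;0 0 0.02 0 0 0;0 0 0.02 0 0 0;0 0 0.015 0 0 0;0 0 0.005 0 0 0;0 0 0 0 0 0'
python3 -m inch '-0.0104 -0.0151 0 0 0 0;-0.0207 -0.0302 0 0 0 0;-0.0207 -0.0302 0 0 0 0;-0.0207 -0.0302 0 0 0 0;-0.0207 -0.0302 0 0 0 0;-0.0207 -0.0302 0 0 0 0;-0.0207 -0.0302 0 0 0 0;-0.0207 -0.0302 0 0 0 0;-0.0207 -0.0302 0 0 0 0;-0.0207 -0.0302 0 0 0 0'
python3 -m inch '-0.0104 -0.0151 0 0 0 0;0 0 -0.01 0 0 0;0 0 -0.02 0 0 0;0 0 -0.025 0 0 0;0 0 -0.025 0 0 0;0 0 -0.025 0 0 0;0 0 -0.025 0 0 0;0 0 -0.015 0 0 0;0 0 -0.01 0 0 0;0 0 0 0 0 0'
python3 chk.py 8 .4666 -.2306 .076 .066 .4673 -.230 .034 .058 .022; python3 -c "
from plant import robot;print(robot.read_state()['ee_pos'])"
```

```text
time_s: 29.65
ee_pos: [0.6758, 0.0721, 0.2021]
tcp_rot: [[0.243, 0.97, 0.003], [0.97, -0.243, 0.0], [0.001, 0.003, -1.0]]
ft_force: [0.4, 0.5, -5.7]
grip_width: 0.0543
finger_force: 74.8
time_s: 30.65
ee_pos: [0.4768, -0.2156, 0.1996]
tcp_rot: [[0.243, 0.97, -0.001], [0.97, -0.243, 0.001], [0.0, -0.001, -1.0]]
ft_force: [1.3, -0.4, -4.3]
grip_width: 0.0544
finger_force: 75.0
time_s: 31.65
ee_pos: [0.467, -0.2286, 0.0436]
tcp_rot: [[0.243, 0.97, -0.003], [0.97, -0.243, 0.002], [0.001, -0.003, -1.0]]
ft_force: [-0.6, -0.7, -5.3]
grip_width: 0.0547
finger_force: 75.0
[ 0.46822844 -0.22968633  0.04541593]
```

View pics/chk8.png

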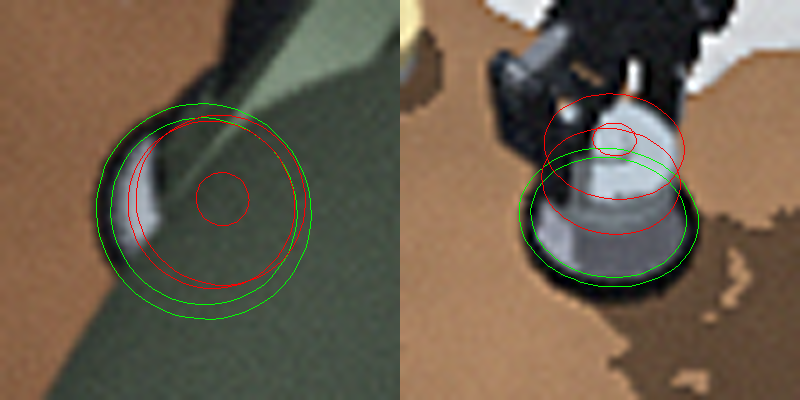

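The scene crop shows the weight's right edge (683) on its drawn outline and the cup likewise, so they are aligned to about 1 mm. Lowering.

```bash
python3 -m inch '-0.0007 0 -0.005 0 0 0;0 0 -0.006 0 0 0;0 0 -0.006 0 0 0;0 0 -0.004 0 0 0;0 0 -0.003 0 0 0;0 0 -0.002 0 0 0;0 0 -0.001 0 0 0;0 0 0 0 0 0;0 0 0 0 0 0;0 0 0 0 0 0'
python3 -m inch '0 0 -0.0005 0 0 0;0 0 -0.0005 0 0 0;0 0 -0.0005 0 0 0;0 0 -0.0005 0 0 0;0 0 0 0 0 0;0 0 0 0 0 0;0 0 0 0 0 0;0 0 0 0 0 0;0 0 0 0 0 0;0 0 0 0 0 0'
```

```text
time_s: 32.75
ee_pos: [0.4673, -0.23, 0.0184]
tcp_rot: [[0.244, 0.97, 0.0], [0.97, -0.244, -0.0], [-0.0, 0.0, -1.0]]
ft_force: [-0.4, -0.7, -4.9]
grip_width: 0.0545
finger_force: 75.1
time_s: 33.75
ee_pos: [0.4672, -0.2299, 0.0163]
tcp_rot: [[0.243, 0.97, 0.0], [0.97, -0.243, -0.0], [-0.0, 0.0, -1.0]]
ft_force: [0.0, -0.4, -4.4]
grip_width: 0.0544
finger_force: 75.1
```

```bash
python3 -m inch '0 0 -0.0005 0 0 0;0 0 -0.0005 0 0 0;0 0 0 0 0 0;0 0 0 0 0 0;0 0 0 0 0 0;0 0 0 0 0 0;0 0 0 0 0 0;0 0 0 0 0 0;0 0 0 0 0 0;0 0 0 0 0 0'
python3 -m inch '0 0 -0.0004 0 0 0;0 0 -0.0004 0 0 0;0 0 0 0 0 0;0 0 0 0 0 0;0 0 0 0 0 0;0 0 0 0 0 0;0 0 0 0 0 0;0 0 0 0 0 0;0 0 0 0 0 0;0 0 0 0 0 0'
```

```text
time_s: 34.75
ee_pos: [0.4673, -0.23, 0.0156]
tcp_rot: [[0.244, 0.97, 0.0], [0.97, -0.244, -0.0], [-0.0, 0.0, -1.0]]
ft_force: [-2.9, 2.0, 4.6]
grip_width: 0.0544
finger_force: 76.3
time_s: 35.75
ee_pos: [0.4673, -0.23, 0.0155]
tcp_rot: [[0.243, 0.97, 0.0], [0.97, -0.243, -0.0], [-0.0, 0.0, -1.0]]
ft_force: [-4.4, 3.3, 13.0]
grip_width: 0.0547
finger_force: 77.3
```

```bash
python3 -m inch '0 0 0.0006 0 0 0;0 0 0 0 0 0;0 0 0 0 0 0;0 0 0 0 0 0;0 0 0 0 0 0;0 0 0 0 0 0;0 0 0 0 0 0;0 0 0.002 0 0 0;0 0 0.003 0 0 0;0 0 0.006 0 0 0' 0.0854 60
python3 -m inch '0 0 0.01 0 0 0;0 0 0.018 0 0 0;0 0 0.02 0 0 0;0 0 0.025 0 0 0;0 0 0.025 0 0 0;0 0 0.025 0 0 0;0 0 0.025 0 0 0;0 0 0.018 0 0 0;0 0 0.008 0 0 0;0 0 0 0 0 0'
python3 - <<'E'
from h import *
a=cv2.cvtColor(snap('top','top9')['pixels'],cv2.COLOR_RGB2BGR);b=cv2.cvtColor(snap('scene','scene9')['pixels'],cv2.COLOR_RGB2BGR)
f=lambda i,u,v:cv2.resize(i[v-25:v+25,u-33:u+33],(400,300),interpolation=cv2.INTER_CUBIC)
cv2.imwrite('pics/m9.png',np.vstack([np.hstack([f(a,272,157),f(b,318,188)]),np.hstack([f(b,367,262),f(a,392,242)])]))
E
```

```text
time_s: 36.75
ee_pos: [0.4669, -0.2297, 0.0262]
tcp_rot: [[0.244, 0.97, -0.001], [0.97, -0.244, 0.0], [0.0, -0.001, -1.0]]
ft_force: [-0.1, -0.2, -0.3]
grip_width: 0.0853
finger_force: 0.0
time_s: 37.75
ee_pos: [0.4679, -0.2304, 0.2016]
tcp_rot: [[0.244, 0.97, 0.002], [0.97, -0.243, -0.002], [-0.001, 0.003, -1.0]]
ft_force: [-0.7, -0.2, -0.4]
grip_width: 0.0855
finger_force: 0.0
```

View pics/m9.png

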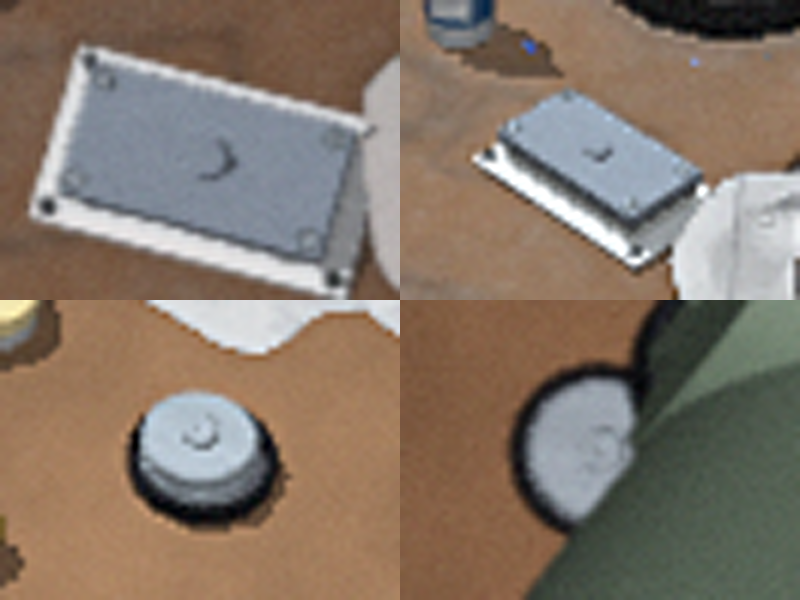

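The large weight is flat in its cup. The lid is clear now: corners at about (82,63), (355,133), (323,262), (57,196) in the top crop, with the boss at about (208,160). Refitting.

```bash
python3 - <<'E'
from fit import *
T=(272,157);S=(318,188)
fit([('top',m,px(*q,*T)) for m,q in zip(rect(.06,.116,.030),[(82,62),(357,132),(323,262),(55,196)])]+
    [('scene',m,px(*q,*S)) for m,q in zip(rect(.06,.116,.030),[(165,90),(303,175),(228,220),(97,134)])],'lid',[.67,.07,-.25])
fit([('top',(0,0,.034),px(208,160,*T)),('scene',(0,0,.034),px(197,150,*S))],'boss',[.67,.07,0])
q=np.mean([(105,82),(335,138),(308,240),(73,183)],0); print('screws',ray(C['top'],*px(*q,*T),.030))
E
```

```text
lid ('top',) [0.6727 0.0756] -12.98 rms 0.54
lid ('scene',) [0.6688 0.0708] -14.35 rms 0.27
lid ('top', 'scene') [0.6722 0.0745] -13.34 rms 0.7
boss ('top',) [0.673  0.0737] 0.0 rms 0.0
boss ('scene',) [0.6675 0.07  ] 0.0 rms 0.0
boss ('top', 'scene') [0.672  0.0731] 0.0 rms 0.53
screws [0.6735743  0.07522891 0.03      ]
```

```bash
python3 -m inch '0.0104 0.0152 0 0 0 0;0.0207 0.0304 0 0 0 0;0.0207 0.0304 0 0 0 0;0.0207 0.0304 0 0 0 0;0.0207 0.0304 0 0 0 0;0.0207 0.0304 0 0 0 0;0.0207 0.0304 0 0 0 0;0.0207 0.0304 0 0 0 0;0.0207 0.0304 0 0 0 0;0.0207 0.0304 0 0 0 0'
python3 -m inch '0.0104 0.0154 0 0 0 0;0 0 -0.015 0 0 0;0 0 -0.022 0 0 0;0 0 -0.025 0 0 0;0 0 -0.025 0 0 0;0 0 -0.025 0 0 0;0 0 -0.02 0 0 0;0 0 -0.01 0 0 0;0 0 0 0 0 0;0 0 0 0 0 0'
python3 -m inch '0 0 -0.007 0 0 0;0 0 -0.01 0 0 0;0 0 -0.01 0 0 0;0 0 -0.008 0 0 0;0 0 -0.005 0 0 0;0 0 -0.003 0 0 0;0 0 -0.0015 0 0 0;0 0 0 0 0 0;0 0 0 0 0 0;0 0 0 0 0 0'
```

```text
time_s: 38.85
ee_pos: [0.6637, 0.0603, 0.1982]
tcp_rot: [[0.243, 0.97, -0.003], [0.97, -0.243, -0.0], [-0.001, -0.003, -1.0]]
ft_force: [0.0, -0.6, -0.1]
grip_width: 0.0852
finger_force: 0.0
time_s: 39.85
ee_pos: [0.6744, 0.0743, 0.0582]
tcp_rot: [[0.243, 0.97, -0.0], [0.97, -0.243, 0.0], [0.0, -0.0, -1.0]]
ft_force: [0.3, 0.9, 1.3]
grip_width: 0.0855
finger_force: 0.0
time_s: 40.85
ee_pos: [0.6746, 0.0743, 0.014]
tcp_rot: [[0.244, 0.97, 0.001], [0.97, -0.244, 0.0], [0.0, 0.001, -1.0]]
ft_force: [0.5, -0.1, -0.3]
grip_width: 0.0856
finger_force: 0.0
```

```bash
python3 -m inch '0 0 -0.002 0 0 0;0 0 0 0 0 0;0 0 0 0 0 0;0 0 0 0 0 0;0 0 0 0 0 0;0 0 0 0 0 0;0 0 0 0 0 0;0 0 0 0 0 0;0 0 0 0 0 0;0 0 0 0 0 0' 0.045 60
python3 -m inch '0 0 0.001 0 0 0;0 0 0.002 0 0 0;0 0 0.002 0 0 0;0 0 0.003 0 0 0;0 0 0.003 0 0 0;0 0 0.004 0 0 0;0 0 0.005 0 0 0;0 0 0.005 0 0 0;0 0 0.005 0 0 0;0 0 0 0 0 0'
```

```text
time_s: 41.85
ee_pos: [0.6748, 0.0743, 0.0121]
tcp_rot: [[0.244, 0.97, 0.001], [0.97, -0.244, 0.0], [0.0, 0.001, -1.0]]
ft_force: [-0.6, -0.8, 5.7]
grip_width: 0.0585
finger_force: 65.7
time_s: 42.85
ee_pos: [0.6751, 0.0743, 0.0428]
tcp_rot: [[0.243, 0.97, 0.002], [0.97, -0.243, -0.0], [0.0, 0.002, -1.0]]
ft_force: [-0.4, -0.3, -1.3]
grip_width: 0.0583
finger_force: 64.9
```

```bash
python3 -m inch '0 0 0.006 0 0 0;0 0 0.012 0 0 0;0 0 0.015 0 0 0;0 0 0.018 0 0 0;0 0 0.015 0 0 0;0 0 0.01 0 0 0;0 0 0.004 0 0 0;0 0 0 0 0 0;0 0 0 0 0 0;0 0 0 0 0 0'
python3 -m inch '-0.01175 0.0098 0 0 0 0.0286;-0.0235 0.01964 0 0 0 0.0286;-0.0235 0.01964 0 0 0 0.0286;-0.0235 0.01964 0 0 0 0.0286;-0.0235 0.01964 0 0 0 0.0286;-0.0235 0.01964 0 0 0 0.0286;-0.0235 0.01964 0 0 0 0.0286;-0.0235 0.01964 0 0 0 0.0286;-0.0235 0.01964 0 0 0 0.0286;-0.0235 0.01964 0 0 0 0.0286'
python3 -m inch '-0.01175 0.0098 0 0 0 0;0 0 -0.01 0 0 0;0 0 -0.015 0 0 0;0 0 -0.015 0 0 0;0 0 -0.01 0 0 0;0 0 -0.005 0 0 0;0 0 0 0 0 0;0 0 0 0 0 0;0 0 0 0 0 0;0 0 0 0 0 0'
cat > chkl.py <<'E'
import sys
from fit import *
n=sys.argv[1]; x,y,yaw,z=map(float,sys.argv[2:6])
cs=[]
for k in('top','scene'):
    c=snap(k,k+n); u,v=proj(c,[.4392,.2708,.05]).astype(int); w=36
    im=cv2.resize(c['pixels'][v-w:v+w,u-w:u+w,::-1],(400,400),interpolation=cv2.INTER_CUBIC); s=400/(2*w)
    def draw(x,y,yaw,z,W,L,col):
        a=np.radians(yaw); R=np.array([[np.cos(a),-np.sin(a),0],[np.sin(a),np.cos(a),0],[0,0,1]])
        p=np.array([(proj(c,R@np.array(m)+[x,y,0])-[u-w,v-w]+.5)*s for m in rect(W,L,z)]); cv2.polylines(im,[p.astype(np.int32)],True,col,1)
    draw(.4392,.2708,2.3,.042,.056,.112,(0,255,0))
    draw(x,y,yaw,z,.06,.116,(0,0,255));draw(x,y,yaw,z+.012,.06,.116,(0,0,255)); cs.append(im)
cv2.imwrite(f'pics/chk{n}.png',np.hstack(cs))
E
python3 chkl.py L1 .440 .2707 2.3 .0755
python3 -c "
from plant import robot;s=robot.read_state();print(s['ee_pos'],s['tcp_rot'][:,1])"
```

```text
time_s: 43.85
ee_pos: [0.6736, 0.0743, 0.1205]
tcp_rot: [[0.244, 0.97, -0.002], [0.97, -0.244, 0.0], [-0.0, -0.002, -1.0]]
ft_force: [-0.1, 0.8, -1.9]
grip_width: 0.0581
finger_force: 64.9
time_s: 44.85
ee_pos: [0.4497, 0.2614, 0.1211]
tcp_rot: [[-0.041, 0.999, -0.001], [0.999, 0.041, -0.0], [-0.0, -0.001, -1.0]]
ft_force: [0.9, 0.3, -2.3]
grip_width: 0.0584
finger_force: 64.9
time_s: 45.85
ee_pos: [0.4399, 0.2708, 0.0672]
tcp_rot: [[-0.04, 0.999, 0.001], [0.999, 0.04, 0.0], [0.0, 0.001, -1.0]]
ft_force: [0.7, 0.1, -2.0]
grip_width: 0.0585
finger_force: 64.9
[0.43961508 0.2707847  0.06701465] [9.99197145e-01 4.00551889e-02 8.04032082e-04]
```

View pics/chkL1.png

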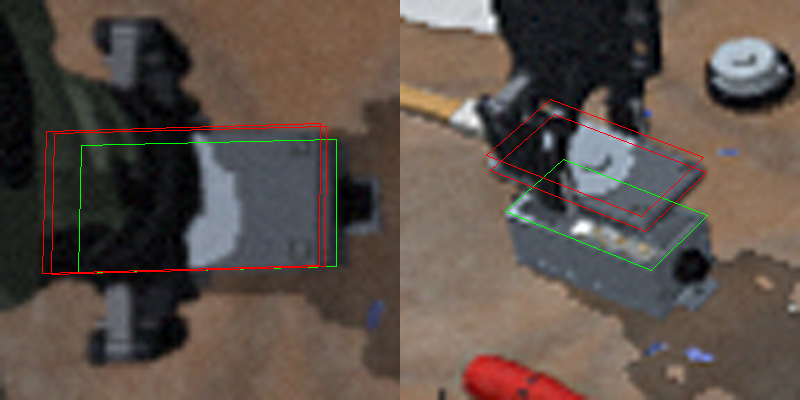

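The held lid matches its drawn outline in both views (right edge about 322 in the top crop) and lines up with the box. Lowering in steps while watching the force.

```bash
python3 -m inch '0.0003 0 -0.005 0 0 0;0 0 -0.006 0 0 0;0 0 -0.005 0 0 0;0 0 -0.004 0 0 0;0 0 -0.002 0 0 0;0 0 -0.001 0 0 0;0 0 -0.001 0 0 0;0 0 -0.001 0 0 0;0 0 0 0 0 0;0 0 0 0 0 0'
python3 -m inch '0 0 -0.001 0 0 0;0 0 -0.001 0 0 0;0 0 -0.001 0 0 0;0 0 -0.0005 0 0 0;0 0 0 0 0 0;0 0 0 0 0 0;0 0 0 0 0 0;0 0 0 0 0 0;0 0 0 0 0 0;0 0 0 0 0 0'
```

```text
time_s: 46.95
ee_pos: [0.4397, 0.2707, 0.0417]
tcp_rot: [[-0.04, 0.999, 0.0], [0.999, 0.04, 0.0], [0.0, 0.0, -1.0]]
ft_force: [0.4, 0.1, -0.8]
grip_width: 0.0582
finger_force: 64.9
time_s: 47.95
ee_pos: [0.4396, 0.2706, 0.0381]
tcp_rot: [[-0.04, 0.999, 0.0], [0.999, 0.04, 0.0], [0.0, 0.0, -1.0]]
ft_force: [0.1, -0.1, -1.2]
grip_width: 0.0585
finger_force: 64.9
```

Plug in the mouth without contact; on to the rim.

```bash
python3 -m inch '0 0 -0.0005 0 0 0;0 0 -0.0005 0 0 0;0 0 -0.0005 0 0 0;0 0 0 0 0 0;0 0 0 0 0 0;0 0 0 0 0 0;0 0 0 0 0 0;0 0 0 0 0 0;0 0 0 0 0 0;0 0 0 0 0 0'
python3 -m inch '0 0 -0.0004 0 0 0;0 0 -0.0004 0 0 0;0 0 0 0 0 0;0 0 0 0 0 0;0 0 0 0 0 0;0 0 0 0 0 0;0 0 0 0 0 0;0 0 0 0 0 0;0 0 0 0 0 0;0 0 0 0 0 0'
```

```text
time_s: 48.95
ee_pos: [0.4396, 0.2706, 0.0366]
tcp_rot: [[-0.04, 0.999, 0.0], [0.999, 0.04, 0.0], [0.0, 0.0, -1.0]]
ft_force: [0.1, 0.1, -2.1]
grip_width: 0.0582
finger_force: 64.9
time_s: 49.95
ee_pos: [0.4396, 0.2706, 0.036]
tcp_rot: [[-0.04, 0.999, 0.0], [0.999, 0.04, 0.0], [0.0, 0.0, -1.0]]
ft_force: [-2.2, -1.2, 5.2]
grip_width: 0.0585
finger_force: 65.6
```

```bash
python3 -m inch '0 0 0 0 0 0;0 0 0 0 0 0;0 0 0 0 0 0;0 0 0 0 0 0;0 0 0 0 0 0;0 0 0 0 0 0;0 0 0 0 0 0;0 0 0 0 0 0;0 0 0 0 0 0;0 0 0 0 0 0' 0.0854
python3 -m inch '0 0 0.003 0 0 0;0 0 0.008 0 0 0;0 0 0.015 0 0 0;0 0 0.02 0 0 0;0 0 0.025 0 0 0;0 0 0.025 0 0 0;0 0 0.025 0 0 0;0 0 0.025 0 0 0;0 0 0.02 0 0 0;0 0 0.01 0 0 0'
python3 -m inch '-0.01 0.02 0 0 0 0;-0.01 0.02 0 0 0 0;-0.01 0.02 0 0 0 0;-0.01 0.02 0 0 0 0;-0.01 0.02 0 0 0 0;-0.01 0.02 0 0 0 0;-0.01 0.02 0 0 0 0;-0.01 0.02 0 0 0 0;-0.01 0.02 0 0 0 0;0 0 0 0 0 0'
python3 - <<'E'
from h import *
a=cv2.cvtColor(snap('top','top11')['pixels'],cv2.COLOR_RGB2BGR);b=cv2.cvtColor(snap('scene','scene11')['pixels'],cv2.COLOR_RGB2BGR)
g=lambda i,u,v:cv2.resize(i[v-20:v+20,u-26:u+26],(266,200),interpolation=cv2.INTER_CUBIC)
R=lambda i,p:np.hstack([g(i,*q) for q in p])
cv2.imwrite('pics/m10.png',np.vstack([R(a,[(190,248),(180,178),(267,253)]),R(b,[(233,205),(258,180),(277,232)]),np.hstack([g(a,392,242),g(b,367,262),g(a,333,226)])]))
E
```

```text
time_s: 50.95
ee_pos: [0.4396, 0.2706, 0.0358]
tcp_rot: [[-0.04, 0.999, 0.0], [0.999, 0.04, 0.0], [0.0, 0.0, -1.0]]
ft_force: [0.3, -0.6, -0.5]
grip_width: 0.0854
finger_force: 0.0
time_s: 51.95
ee_pos: [0.4405, 0.271, 0.2144]
tcp_rot: [[-0.04, 0.999, 0.003], [0.999, 0.04, 0.001], [0.001, 0.003, -1.0]]
ft_force: [0.3, 0.3, -0.3]
grip_width: 0.0853
finger_force: 0.0
time_s: 52.95
ee_pos: [0.3483, 0.4523, 0.2114]
tcp_rot: [[-0.043, 0.999, -0.001], [0.999, 0.043, 0.0], [0.0, -0.001, -1.0]]
ft_force: [0.3, 0.0, 0.0]
grip_width: 0.0856
finger_force: 0.0
```

View pics/m10.png

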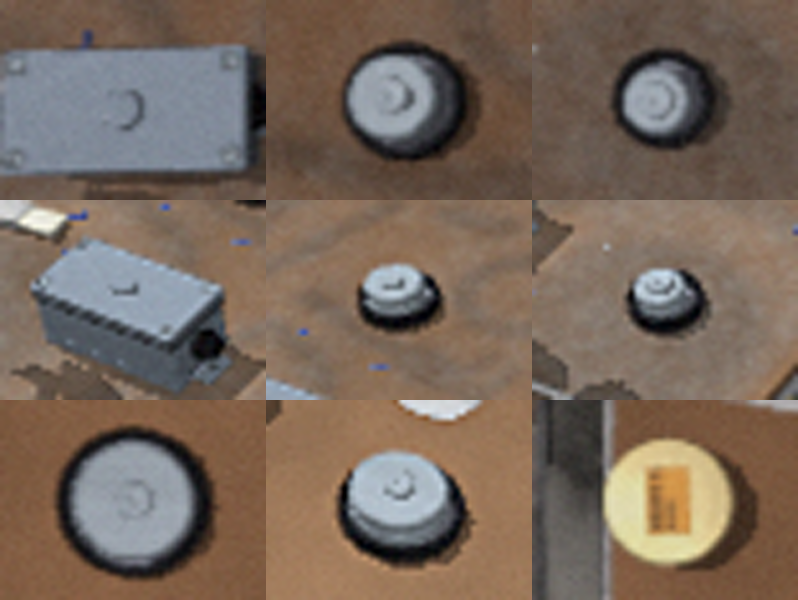

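The final picture shows the lid square and flush on the box, all three weights level inside their cups (small apparent offsets match the height parallax), and the tin where it was. Handing in.

```bash
python3 -c "
from plant import robot;print(robot.sign_off())"
```

```text
the job is handed in; nothing more can be done
None
```

The job is handed in: in the last pictures all three weights lay flat in their cups, the lid sat square on the box rim, and the flux tin had not moved; I did not re-check the tape, and no verdict came back.

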